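Close the wood-finish canister with its screw lid

ROBOT

A 7-joint arm with a two-finger parallel gripper is mounted at the origin on the work surface. World frame = base frame: x ahead of the robot, y to its left, z up, the work surface at z = 0. Lengths are in m, angles in degrees, forces in N, time in s.
With the tool pointing down it reaches from about 0.4 to 0.85 m from the base axis. Payload 4.5 kg.
Tool frame: the origin (TCP) lies at the very end of the fingers, on their centre line; the grasp point (between the pads) lies 19 mm behind it (bot.grip_depth is the distance from the TCP to the grasp point, in m); y points along the fingers, z is the direction in which the jaws open and shut, and the axes are right-handed (so a half turn about y gives the same grasp; the last joint's range is limited). The gripper opens to 85 mm and grips with 20 to 120 N. Pads are 22 mm wide; open, the fingers measure 114 mm over their backs; the gripper's body (76 mm by 85 mm) begins 54 mm behind the grasp point. The pads swing forward as they close: fully open they stand 13 mm farther back than shut.
Start: joints at [-67.907, 39.483, -11.15, 89.685, 9.013, 51.709, -12.324], TCP at [0.215, 0.587, 0.231] pointing down, gripper open.
Joint ranges: [-172.22, 172.22], [-26.19, 119.32], [-84.43, 86.54], [7.71, 146.69], [-57.33, 237.33], [2.42, 119.75], [-152.13, 152.13]. Speed limits (degrees/s): [147.25, 147.25, 180, 180, 180, 180, 180].

INTERFACE

Orientations are given as a 3x3 rotation matrix whose columns are the frame's x, y, z axes.
In Python, from rig import bot, cams gives the robot as it stands.
- The arm moves only by the tool jog_arm, never from a script. Its arguments are lists of equal length, an entry for each row: "jaw": the opening, from -1 (shut) to 1 (fully open); "translation": the shift along the tool's x, y, z in mm, a list of three; "turn": the turn about the tool's y in rad. In form: {"jaw": [jaw, ...], "translation": [[x, y, z], ...], "turn": [turn, ...]}. A call has 1 to 20 rows; each row shifts and turns the commanded pose from where the row before left it, along the tool's axes as they then stand; what a row does not reach is not made up. A row lasts 1/8 s, in which the tool goes at most 62.5 mm and 10.7 degrees, less where a joint would pass 70% of its speed; a pose out of reach is approached as far as the arm can. A call with a gripper value outside its range is refused whole. The fingers move at their own pace and stop on an object; "force" is the grip in N (left out, the last holds). Time passes only in rows, so rows that do not move let the fingers close. It gives the time, the measured TCP pose, the force and the opening at its end, in the units of the state.
- bot.state(): the state, without advancing time (a new reading comes with each control period).
- cams.snapshot(name): name is "scene" or "top" or "wrist"; returns the picture (480x640x3 uint8, red, green, blue); there is no depth.
- cams.camera_info(name): a dict with "intrinsics" (3x3 intrinsics, pixels), "camera_from_world" (4x4, takes a point from world to camera coordinates). Camera axes: x right, y down, z forward; pixel columns grow to the right and rows downward; lengths in m; the calibration is good to about 2 mm. A picture is of the moment at which its call begins: read the wrist's pose just before it. camera_info takes no time and is no camera call; for the wrist camera it gives the pose at the moment of the call.
- bot.hand_in(): hands the job in, once; it reports no verdict.
The state is a dict: "t": time; "joint_pos": joint angles; "qvel": joint speeds; "joint_torque": joint torques, N m; "eef_pos": TCP position; "ee_rot": TCP orientation; "wrist_force": force on the tool from outside, world axes, zero at the start; "ft_torque": the same for the moment, N m; "width": opening from 0.0 (shut) to 1.0 (fully open).
Only numpy, scipy, OpenCV 4.12 (cv2) and the standard library are available. Lean on these libraries where they do the work, as an engineer would, in place of code of your own. Each camera call takes 0.05 s, during which the arm holds its last target.

TASK

Close the finish canister with the red screw lid that stands in the wooden rack: set the lid level on top of the canister's thread and let go of it, then take hold of it again, turn it backward (anticlockwise from above) until it drops into the start of the thread, and screw it forward (clockwise) fully home. Leave it there and do not disturb the other things on the bench.

Things in the scene. Friction and masses are not known exactly. Their poses are not given: they have to be found in the camera images.
- lid_center (a point): Centre (on the axis, half-way up) of the loose red screw lid: a plain round cap 60 mm across, 30 mm high, about 90 g, walls 4 mm, open below. z points out of its closed top; x runs through its two inner lugs; the same after half a turn. Once level on the canister it can be held anywhere round its rim.
- lid_mark (a point): Half-way up the lid's side at its +x, on one of the two white marks (the other at -x; also bars on its top). Inside below each mark is a black lug, 11 mm wide, 1 to 5.5 mm above the open rim.
- rack: Fixed dark lid rack, base 120 x 90 x 12 mm, origin under its middle, x to its back. The lid starts on edge in its plywood cradle, lid z 20 deg above level and to rack -x, lid x steeply up, lid y level. A plate 40 mm wide is behind its open side, two short plates below; its +y and -y sides, top and space above are free. Rack's -x is toward the robot, +- 30 deg; rack and canister swap sides.
- thread_top (a point): On the axis of the fixed canister's neck (z up) at the flat top of its coarse right-hand two-start thread, 142 mm above the bench. Neck 35 mm wide, coned, ends 6 mm higher; thread 47 mm wide; 2 mm play to the lid. LID ANGLE = lid x from this x, anticlockwise from above, repeats each 180 deg. Set at -35 to +45, the lid rests on the thread, centre 14 mm above this point; an upper stop is at -39.
- thread_start (a point): Ledge before the thread's start, at +80 deg from thread_top's x (another opposite). Turned backward past lid angle +60 deg the lugs clear the thread; a lid not held up drops 10.5 mm onto the ledge (open from +60 to +100, middle +80), its centre then 3.5 mm above thread_top. No spring.
- home_mark (a point): Red mark on the shoulder at thread_top's +x, 35 mm off the axis (another at -x): where the lid's white marks end. From the ledge, forward (clockwise), the lid runs under the thread and sinks 3 mm more between lid angle +70 and +20 deg, to a firm stop at 0 give or take 4 deg: fully home, lid centre 0.5 mm above thread_top.
- shoulder (a point): On the canister's axis, 38 mm below thread_top, where the neck meets the cone: 44 mm wide here, 92 mm wide 19 mm lower. A collar 57 mm wide on the neck, 15 mm below thread_top, lies just under the rim of a lid that is home. Below it an aluminium body 92 mm wide, held by wood cleats on a fixed board 130 mm square, 18 mm thick.
- offcut: Loose pale wood offcut 110 x 70 x 35 mm. Leave it alone. Origin under its middle.
- square: Loose try square, stock 100 x 20 x 18 mm, blade 130 mm long toward +x. Leave it alone. Origin under the stock.
- mallet: Loose wooden mallet, head 70 x 110 x 60 mm, handle 170 mm toward -x. Leave it alone. Origin under the head.
- oil_tin: Loose tin 66 mm across, 100 mm high. Leave it alone. Origin under its middle.
- brush: Loose brush 200 mm long, lying. Leave it alone.
- sanding_block: Loose cork sanding block 100 x 65 x 40 mm. Leave it alone. Origin under its middle.
- driver: Loose screwdriver 200 mm long, lying. Leave it alone.
- holdfast: Fixed steel bench holdfast standing between rack and canister: upright bar 22 mm thick, 240 mm high, its arm reaching 105 mm toward +x (away from the robot). An obstacle to go round. Origin under the bar.
Not all that is in view belongs to the job. Of the things shaped like the part that bears lid_center, the red one is meant.

How it is judged (in metres and radians):
On the way, in this order (a step that is already met when the one before it is completed fails the run):
1. the lid rests level on top of the thread, let go (z of lid_center in the frame of thread_top between 0.011 and 0.017 m and horizontal distance between lid_center and thread_top below 0.005 m and angle between lid_center's own z axis and vertical below 0.15 rad and contact force between lid and the fingers below 0.3 N), for 0.2 s.
2. turned back, the lid has dropped into the start of the thread (z of lid_center in the frame of thread_top below 0.0065 m and horizontal distance between lid_center and thread_top below 0.005 m and angle between the x axis of lid_center and the x axis of thread_top, either way round above 0.8 rad and angle between lid_center's own z axis and vertical below 0.15 rad), for 0.1 s.
At the end, for the whole second after the job is handed in: The lid is screwed fully home on the canister: its centre is not more than 2.5 mm above the level of the thread's top, within 5 mm of the neck's axis, level within 6 deg, turned within 12 deg of the home direction (marks in line), at rest and released (z of lid_center in the frame of thread_top between -0.004 and 0.0025 m and horizontal distance between lid_center and thread_top below 0.005 m and angle between the x axis of lid_center and the x axis of thread_top, either way round below 0.21 rad and angle between lid_center's own z axis and vertical below 0.1 rad and linear speed of lid below 0.02 m/s and contact force between lid and the fingers below 0.3 N); the robot touches nothing.
It fails at once if a bystander is moved by more than 30 mm (distance of any of offcut, square, mallet, oil_tin, brush, sanding_block, driver from where it was at the start of the episode above 0.03 m).
It also fails if it takes over 72 s, if anything falls off the work surface, if the arm or the gripper's body presses on something with over 40 N, if the wrist force passes 120 N, or if a joint passes its speed limit or range.

## Working session

There is one attempt and no reset: what is moved stays moved. The work goes in short steps, Python scripts to look and compute and a tool call to move; the robot and the scene stay as the last step left them, time stands still between calls to the robot, and variables do not carry over. Pictures are saved under pics/ and viewed, and the job is handed in when it is done.

Besides the shell and the picture viewer there is one more tool, called by a JSON object that holds its "fn" and its "kwargs", one argument or row to a line. jog_arm: Moves the arm, as the interface text tells. Its arguments: {"type":"object","properties":{"jaw":{"type":"array","items":{"type":"number"}},"translation":{"type":"array","items":{"type":"array","items":{"type":"number"}}},"turn":{"type":"array","items":{"type":"number"}},"force":{"type":"number"}},"required":["jaw","translation","turn"]}

```bash
ls -la; mkdir -p pics; python3 - <<'E'
from rig import bot,cams
import cv2,numpy as np
s=bot.state();print(s)
for n in ["scene","top","wrist"]:
    i=cams.camera_info(n);print(n,np.round(i["intrinsics"],1).tolist(),np.round(i["camera_from_world"],4).tolist())
    im=cams.snapshot(n);cv2.imwrite(f"pics/{n}0.png",im[:,:,::-1])
print(bot.grip_depth)
E
```

```text
total 12
drwxr-xr-x  3 agent agent 4096 Dec  7 13:44 .
drwxr-xr-x 23 root  root  4096 Dec  7 13:44 ..
drwxr-xr-x  2 agent agent 4096 Dec  7 13:44 pics
{'t': 0.0, 'joint_pos': array([-67.90579729,  39.53504021, -11.14501701,  89.74679738,
         9.01303662,  51.7083197 , -12.32548692]), 'qvel': array([ 0.07270559, -0.0150471 ,  0.08116099,  0.04263972,  0.02340616,
        0.03353416,  0.0634176 ]), 'joint_torque': array([-6.89572353e-04, -5.39619076e+01, -1.26674574e+00, -1.58540064e+01,
        9.06031521e-03,  9.51391325e-03, -3.09571803e-06]), 'eef_pos': array([0.21519605, 0.58607701, 0.23045495]), 'ee_rot': array([[ 9.38774175e-01, -5.21131586e-04,  3.44532693e-01],
       [-3.44533060e-01, -1.81511542e-03,  9.38772430e-01],
       [ 1.36142638e-04, -9.99998217e-01, -1.88353054e-03]]), 'wrist_force': array([ 0.67613018,  0.02043619, -0.34571078]), 'ft_torque': array([0.02142681, 0.00020482, 0.03081358]), 'width': 1.0014100938233967}
scene [[508.0, 0.0, 329.0], [0.0, 508.0, 235.2], [0.0, 0.0, 1.0]] [[0.6286, 0.7777, 0.0013, -0.3936], [0.4201, -0.3381, -0.8421, -0.1545], [-0.6545, 0.5299, -0.5392, 1.5759], [0.0, 0.0, 0.0, 1.0]]
top [[583.0, 0.0, 324.9], [0.0, 583.0, 241.2], [0.0, 0.0, 1.0]] [[-0.0189, -0.9998, 0.0092, 0.0226], [-0.9875, 0.0173, -0.1567, 0.6398], [0.1566, -0.012, -0.9876, 1.2949], [0.0, 0.0, 0.0, 1.0]]
wrist [[392.6, 0.0, 316.8], [0.0, 392.6, 238.9], [0.0, 0.0, 1.0]] [[0.3442, 0.9389, -0.0007, -0.6236], [0.893, -0.3272, 0.3092, -0.0413], [0.29, -0.107, -0.951, 0.3791], [0.0, 0.0, 0.0, 1.0]]
0.0187
```

View pics/scene0.png

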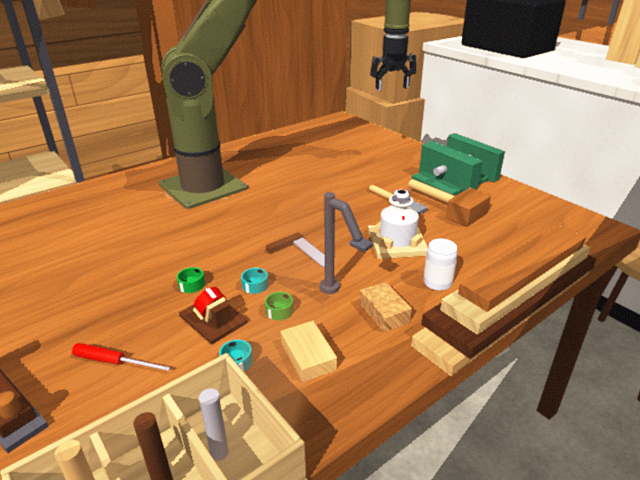

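View pics/top0.png

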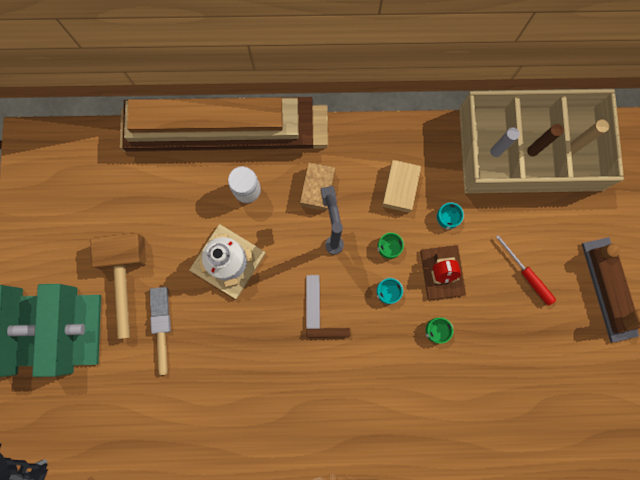

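View pics/wrist0.png

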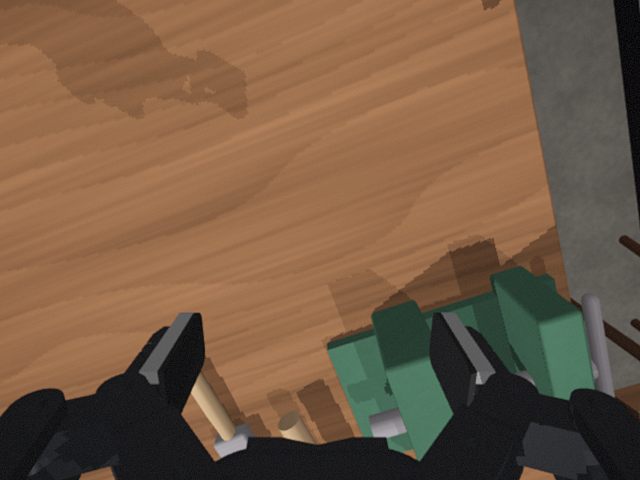

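```bash
cat > h.py <<'E'
import cv2,numpy as np
def crop(src,dst,x0,y0,x1,y1,w=780,h=590):
    im=cv2.imread(src)[y0:y1,x0:x1];f=min(w/(x1-x0),h/(y1-y0))
    cv2.imwrite(dst,cv2.resize(im,None,fx=f,fy=f,interpolation=cv2.INTER_CUBIC));print(dst,f)
def ray(info,u,v):
    K=np.array(info["intrinsics"]);T=np.array(info["camera_from_world"]);R=T[:3,:3]
    return -R.T@T[:3,3], R.T@np.linalg.solve(K,[u,v,1])
def atz(info,u,v,z):
    o,d=ray(info,u,v);return o+d*(z-o[2])/d[2]
def proj(info,p):
    K=np.array(info["intrinsics"]);T=np.array(info["camera_from_world"])
    c=T[:3,:3]@np.array(p)+T[:3,3];q=K@c;return q[:2]/q[2]
def tri(obs):
    A=[];b=[]
    for info,u,v in obs:
        o,d=ray(info,u,v);d=d/np.linalg.norm(d);P=np.eye(3)-np.outer(d,d);A.append(P);b.append(P@o)
    x=np.linalg.lstsq(np.vstack(A),np.hstack(b),rcond=None)[0]
    return x
E
python3 - <<'E'
from h import *
crop("pics/top0.png","pics/c1.png",400,220,490,310)
crop("pics/top0.png","pics/c2.png",180,215,270,305)
crop("pics/scene0.png","pics/c3.png",160,255,280,345)
crop("pics/scene0.png","pics/c4.png",360,180,440,260)
E
```

```text
pics/c1.png 6.555555555555555
pics/c2.png 6.555555555555555
pics/c3.png 6.5
pics/c4.png 7.375
```

View pics/c1.png

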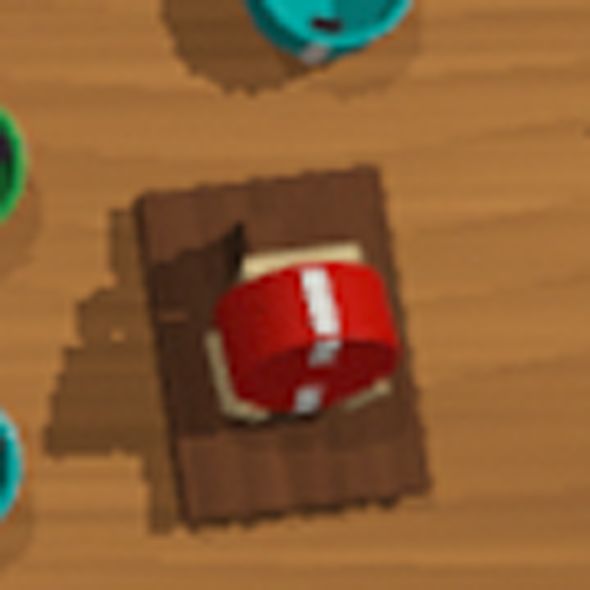

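View pics/c2.png

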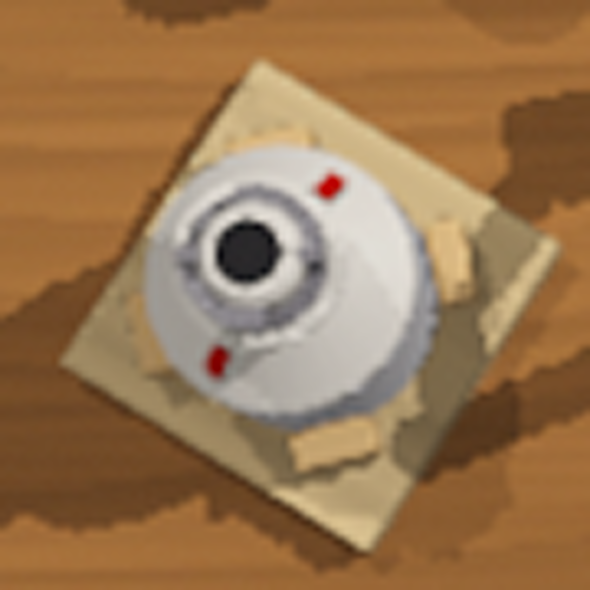

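View pics/c3.png

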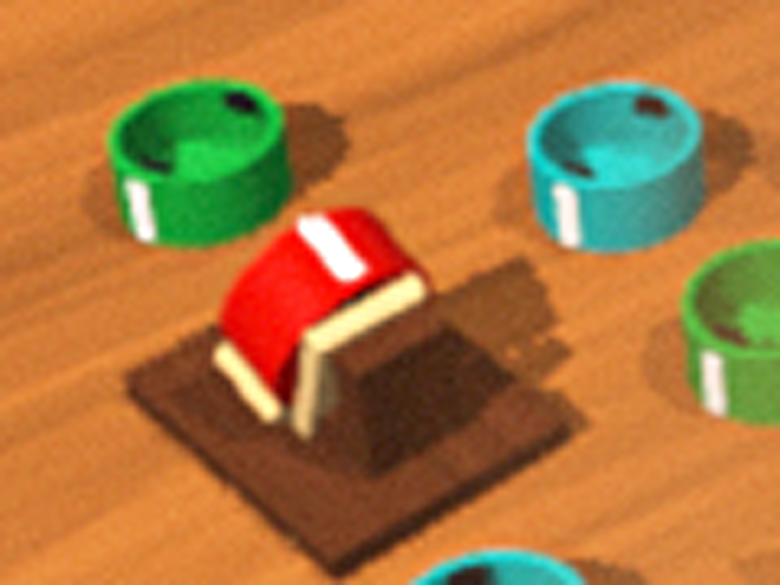

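View pics/c4.png

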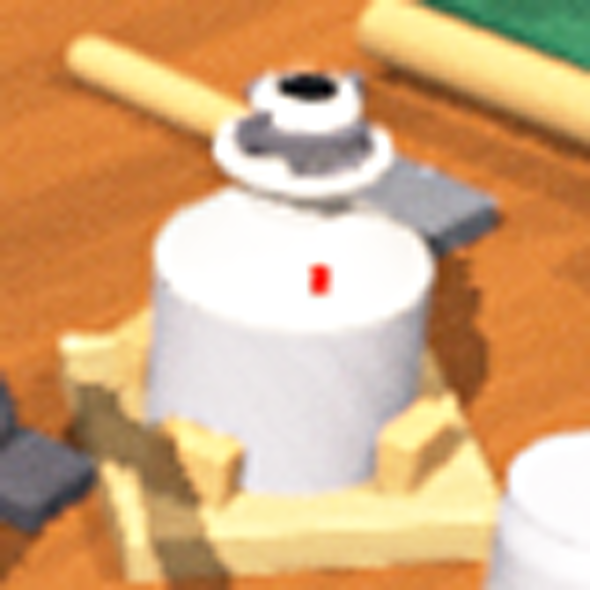

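```bash
python3 - <<'E'
from h import *
from rig import cams
T=cams.camera_info("top");S=cams.camera_info("scene")
c2=lambda x,y:(x/6.5556+180,y/6.5556+215)
c1=lambda x,y:(x/6.5556+400,y/6.5556+220)
c4=lambda x,y:(x/7.375+360,y/7.375+180)
c3=lambda x,y:(x/6.5+160,y/6.5+255)
print("neck",atz(T,*c2(247,251),.148),atz(S,*c4(307,87),.148),tri([(T,*c2(247,251)),(S,*c4(307,87))]))
a=atz(T,*c2(330,187),.094);b=atz(T,*c2(217,361),.094)
print("marks",a,b,(a+b)/2,np.linalg.norm(a-b),np.degrees(np.arctan2(*(a-b)[1::-1])))
print("mark scene",atz(S,*c4(319,280),.094))
for q in [(137,200),(375,167),(430,490),(187,527)]: print("rack corner",atz(T,*c1(*q),.012))
# rack base plane corners scene
for q in [(128,380),(340,575),(580,425)]: print("rackS",atz(S,*c3(*q),.012))
for p in [(258,62),(560,240),(372,550),(62,362)]: print("board",atz(T,*c2(*p),.018))
print("lid bar end top: ", tri([(T,*c1(312,272)),(S,*c3(352,275))]), tri([(T,*c1(325,335)),(S,*c3(312,222))]))
E
```

```text
neck [0.60245919 0.24074544 0.148     ] [0.60810284 0.23958531 0.148     ] [0.60381936 0.24233123 0.14506704]
marks [0.63149476 0.22219429 0.094     ] [0.57278881 0.25984626 0.094     ] [0.60214178 0.24102028 0.094     ] 0.06974280374300161 -32.67470877887805
mark scene [0.63610419 0.22240861 0.094     ]
rack corner [ 0.61971521 -0.21663133  0.012     ]
rack corner [ 0.6302628  -0.30355601  0.012     ]
rack corner [ 0.51316774 -0.31689162  0.012     ]
rack corner [ 0.50159408 -0.22922498  0.012     ]
rackS [ 0.52427729 -0.31745004  0.012     ]
rackS [ 0.64503973 -0.30614805  0.012     ]
rackS [ 0.6333554 -0.2158553  0.012    ]
board [0.68964204 0.26001971 0.018     ]
board [0.62273112 0.15113745 0.018     ]
board [0.51295616 0.2180324  0.018     ]
board [0.58189813 0.3288295  0.018     ]
lid bar end top:  [ 0.58637026 -0.2648574   0.0680473 ] [ 0.56385085 -0.26614565  0.07542309]
```

```bash
python3 - <<'E'
from h import *
from rig import cams,bot
s=bot.state();W=cams.camera_info("wrist");M=np.array(W["camera_from_world"])
o=-M[:3,:3].T@M[:3,3];R=s["ee_rot"]
print("cam in tool mm",1000*R.T@(o-s["eef_pos"]),"axes in tool\n",np.round(R.T@M[:3,:3].T,3))
T=cams.camera_info("top");S=cams.camera_info("scene")
print("holdfast base",atz(T,336,247,.0),atz(S,330,288,0),"top",atz(T,326,188,.24),atz(T,337,240,.1), atz(S,330,196,.24),atz(T,330,195,.24))
d=np.array([.565,-.262,.35])-s["eef_pos"]
print("tool delta",R.T@d*1000)
E
```

```text
cam in tool mm [ -78.18921751 -142.33762613   -0.78738737] axes in tool
 [[-0.     0.951  0.309]
 [-0.001 -0.309  0.951]
 [ 1.    -0.     0.001]]
holdfast base [ 0.63344023 -0.01584688  0.        ] [ 0.64327012 -0.01086334  0.        ] top [0.71796816 0.00907276 0.24      ] [ 0.63433078 -0.01530029  0.1       ] [ 0.64946104 -0.01663686  0.24      ] [0.70343116 0.00133755 0.24      ]
tool delta [ 620.59517729 -118.31656783 -676.00316018]
```

{"fn": "jog_arm", "kwargs": {
  "jaw": [1,1,1,1,1,1,1,1,1,1,1,1,1,1,1,1,1,1],
  "translation": [
    [0,-50,0],
    [0,-50,0],
    [39,0,-42],
    [39,0,-42],
    [39,0,-42],
    [39,0,-42],
    [39,0,-42],
    [39,0,-42],
    [39,0,-42],
    [39,0,-42],
    [39,0,-42],
    [39,0,-42],
    [39,0,-42],
    [39,0,-42],
    [39,0,-42],
    [39,0,-42],
    [37,0,-44],
    [37,0,-44]
  ],
  "turn": [0,0,0,0,0,0,0,0,0,0,0,0,0,0,0,0,0,0]
}}

```text
t: 2.4
eef_pos: [0.5648, -0.2631, 0.331]
ee_rot: [[0.939, -0.0, 0.344], [-0.344, 0.001, 0.939], [-0.001, -1.0, 0.0]]
wrist_force: [2.0, -0.2, 0.6]
width: 1.005
```

{"fn": "jog_arm", "kwargs": {
  "jaw": [1,1,1,1],
  "translation": [
    [0,30,0],
    [0,30,0],
    [0,40,0],
    [0,20,0]
  ],
  "turn": [-0.154,-0.154,-0.153,0]
}}

```text
t: 2.9
eef_pos: [0.5629, -0.261, 0.2086]
ee_rot: [[0.994, -0.004, -0.11], [0.11, 0.002, 0.994], [-0.004, -1.0, 0.002]]
wrist_force: [0.1, -0.7, 0.5]
width: 0.997
```

```bash
python3 - <<'E'
from h import *
from rig import cams,bot
import pickle
s=bot.state();W=cams.camera_info("wrist");im=cams.snapshot("wrist");cv2.imwrite("pics/w1.png",im[:,:,::-1])
pickle.dump((s,W),open("w1.pkl","wb"))
print(s["t"],s["joint_pos"],s["eef_pos"],s["ee_rot"],s["wrist_force"])
E
```

```text
2.9 [ 26.18036014  40.69111173  -9.97275741  91.67252117   8.59562689
  48.63326566 109.18338862] [ 0.56291148 -0.2610223   0.20862887] [[ 0.99389756 -0.00378907 -0.11024191]
 [ 0.11025023  0.00205994  0.99390173]
 [-0.00353887 -0.9999907   0.00246511]] [ 0.07784561 -0.65752214  0.45775296]
```

View pics/w1.png

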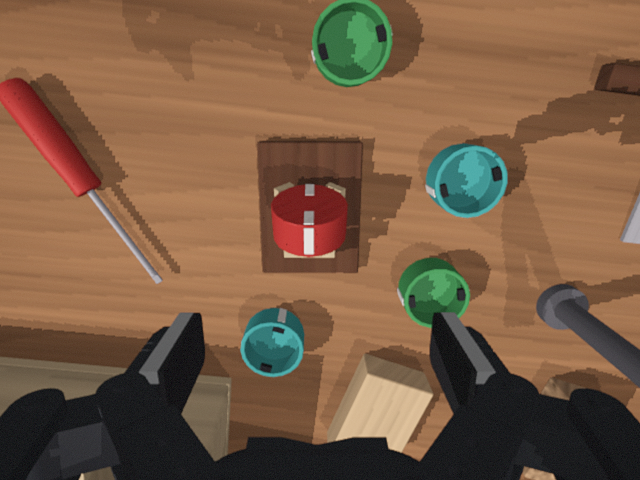

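```bash
python3 - <<'E'
from h import *
crop("pics/w1.png","pics/w1c.png",250,130,370,280)
E
```

```text
pics/w1c.png 3.933333333333333
```

View pics/w1c.png

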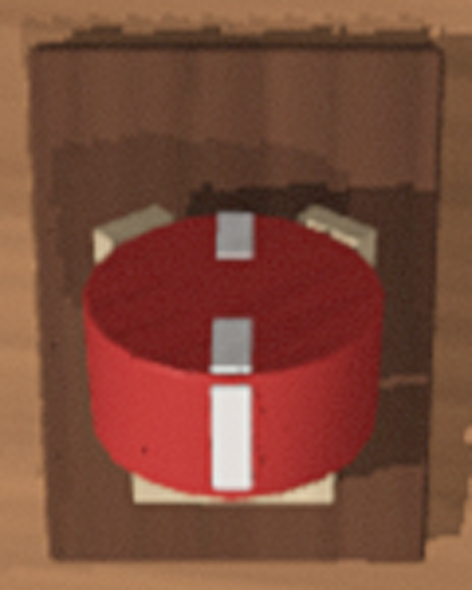

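```bash
python3 - <<'E'
from h import *
import pickle
from scipy.optimize import least_squares
s,W=pickle.load(open("w1.pkl","rb"))
f=3.93333
obs={(0.03,0,.015):(232,378),(.03,0,-.015):(230,494),(-.03,0,.015):(235,212),(0,.03,.015):(384,299),(0,-.03,.015):(84,300)}
def pose(p):
    e=p[4];yw=p[3];z=np.array([-np.cos(e)*np.cos(yw),-np.cos(e)*np.sin(yw),np.sin(e)]);x=np.array([np.sin(e)*np.cos(yw),np.sin(e)*np.sin(yw),np.cos(e)])
    return np.c_[x,np.cross(z,x),z]
def res(p):
    R=pose(p);return np.concatenate([proj(W,p[:3]+R@np.array(k))-(np.array(v)/f+[250,130]) for k,v in obs.items()])
r=least_squares(res,[.565,-.266,.046,.1,.35],x_scale=[.01,.01,.01,.1,.1]);p=r.x;print(p[:3],np.degrees(p[3:]),np.round(res(p),1))
print("rel tool mm",1000*s["ee_rot"].T@(p[:3]-s["eef_pos"]))
for q in [(28,45),(442,45),(422,558),(52,558)]: print(atz(W,q[0]/f+250,q[1]/f+130,.012))
print("plate top",[tri([(W,a/f+250,b/f+130)]) is not None and atz(W,a/f+250,b/f+130,.055) for a,b in [(135,502),(332,502)]])
E
```

```text
[ 0.56996833 -0.26690077  0.03531118] [ 6.01112258 21.25911917] [-0.2  0.9  0.5  1.4  0.   1.1 -1.2 -1.4  0.8 -2. ]
rel tool mm [  6.97903551 173.27722597  -7.04782426]
[ 0.51363799 -0.31734643  0.012     ]
[ 0.50388681 -0.22943249  0.012     ]
[ 0.62160551 -0.21688933  0.012     ]
[ 0.6311698  -0.30409761  0.012     ]
plate top [array([ 0.59849143, -0.28391638,  0.055     ]), array([ 0.5940914 , -0.24385091,  0.055     ])]
```

```bash
python3 - <<'E'
from h import *
import pickle
from rig import cams
s,W=pickle.load(open("w1.pkl","rb"));S=cams.camera_info("scene");T=cams.camera_info("top")
f=3.93333;w=lambda a,b:(W,a/f+250,b/f+130);c=lambda a,b:(S,a/6.5+160,b/6.5+255);t=lambda a,b:(T,a/6.5556+400,b/6.5556+220)
print(tri([w(135,502),c(304,345)]),tri([w(332,502),c(427,290)]),tri([w(135,502),c(304,345),t(362,247)]),tri([w(332,502),c(427,290),t(248,258)]))
print("mark rim",tri([w(230,492),c(348,278)]),tri([w(230,492),c(348,278),t(312,272)]),"mark top",tri([w(232,380),c(312,218),t(325,338)]))
E
```

```text
[ 0.59680896 -0.28496199  0.05830122] [ 0.59402024 -0.2434557   0.05561773] [ 0.59621224 -0.28535462  0.05840376] [ 0.59346036 -0.24456667  0.05633767]
mark rim [ 0.58894929 -0.2654574   0.06898922] [ 0.58753589 -0.26553143  0.06861643] mark top [ 0.56353437 -0.2663112   0.07676165]
```

{"fn": "jog_arm", "kwargs": {
  "jaw": [1,1,1,1,1,1,1],
  "translation": [
    [2,40,-6],
    [0,40,0],
    [0,40,0],
    [0,30,0],
    [0,20,0],
    [0,7,0],
    [0,0,0]
  ],
  "turn": [0,0,0,0,0,0,0],
  "force": 40
}}

```text
t: 3.82
eef_pos: [0.5675, -0.2674, 0.0347]
ee_rot: [[0.994, 0.001, -0.109], [0.109, -0.0, 0.994], [0.001, -1.0, -0.0]]
wrist_force: [0.5, 0.1, 0.2]
width: 1.002
```

```bash
python3 - <<'E'
from h import *
from rig import cams,bot
s=bot.state();im=cams.snapshot("wrist");cv2.imwrite("pics/w2.png",im[:,:,::-1])
print(s["t"],s["eef_pos"],s["wrist_force"])
E
```

```text
3.825 [ 0.5675193  -0.26735704  0.03466616] [0.52532158 0.05720201 0.20511483]
```

View pics/w2.png

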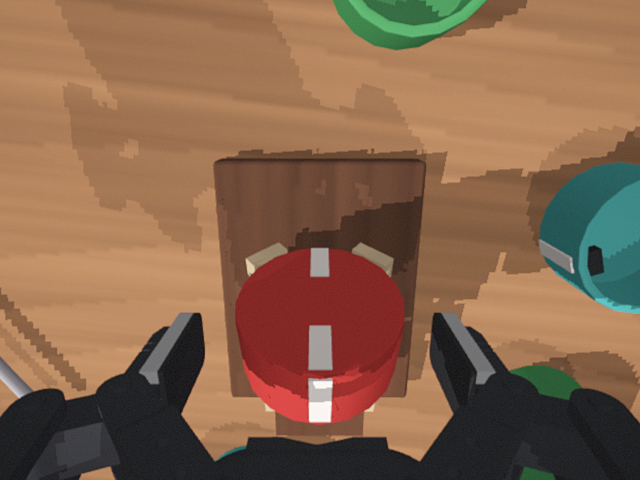

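```bash
python3 - <<'E'
from h import *
from rig import cams,bot
crop("pics/w2.png","pics/w2c.png",220,230,420,430)
E
```

```text
pics/w2c.png 2.95
```

View pics/w2c.png

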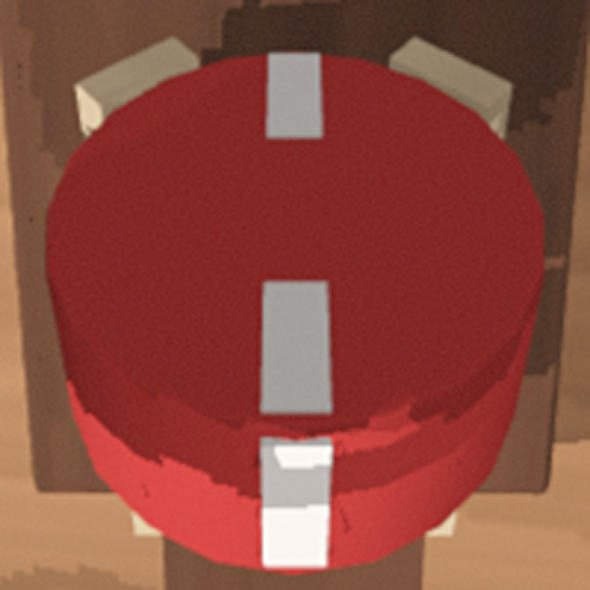

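```bash
python3 - <<'E'
from h import *
from rig import cams,bot
from scipy.optimize import least_squares
W=cams.camera_info("wrist");s=bot.state();f=2.95
def pose(yw,e):
    z=np.array([-np.cos(e)*np.cos(yw),-np.cos(e)*np.sin(yw),np.sin(e)]);x=np.array([np.sin(e)*np.cos(yw),np.sin(e)*np.sin(yw),np.cos(e)])
    return np.c_[x,np.cross(z,x),z]
def px(p,e=None):
    R=pose(p[3],np.radians(20) if len(p)<5 else p[4])
    th=np.linspace(0,2*np.pi,361)
    d=np.array([proj(W,p[:3]+R@[.03*np.cos(t),.03*np.sin(t),.015]) for t in th])
    q=[proj(W,p[:3]+R@np.array(k)) for k in [(.03,0,.015),(.03,0,-.015),(-.03,0,.015)]]
    return np.r_[q[0],q[1],q[2],d[:,0].max(),d[:,0].min()]
o=lambda a,b:np.array([a/f+220,b/f+230])
ob=np.r_[o(296,428),o(295,570),o(295,53),o(545,0)[0],o(45,0)[0]]
for p0 in ([.567,-.267,.045,.1],[.567,-.267,.045,.1,.35]):
    r=least_squares(lambda p:px(p)-ob,p0,x_scale=[.01,.01,.01,.1,.1][:len(p0)]);print(r.x[:3],np.degrees(r.x[3:]),np.round(r.fun,1),1000*s["ee_rot"].T@(r.x[:3]-s["eef_pos"]))
E
```

```text
[ 0.56818594 -0.26742779  0.0445982 ] [6.0896684] [ 0.3 -0.6 -0.2  0.8 -0.4 -0.2 -0.3  0.5] [ 0.3847559  -9.41864826  0.03644415]
[ 0.56823303 -0.26742022  0.04441017] [ 6.09290497 20.40804148] [ 0.3 -0.1 -0.2  0.5 -0.4 -0.5 -0.4  0.5] [ 0.43210819 -9.2305441   0.03897759]
```

{"fn": "jog_arm", "kwargs": {
  "jaw": [1,-1,-1,-1,-1,-1],
  "translation": [
    [0,6,0],
    [0,0,0],
    [0,0,0],
    [0,0,0],
    [0,0,0],
    [0,0,0]
  ],
  "turn": [0,0,0,0,0,0],
  "force": 30
}}

```text
t: 4.62
eef_pos: [0.5671, -0.2667, 0.0287]
ee_rot: [[0.994, 0.0, -0.109], [0.109, 0.001, 0.994], [0.0, -1.0, 0.001]]
wrist_force: [-2.4, 2.5, 6.1]
width: 0.704
```

{"fn": "jog_arm", "kwargs": {
  "jaw": [-1,-1,-1,-1,-1,-1,-1],
  "translation": [
    [0,-10,0],
    [0,-15,0],
    [0,-15,0],
    [10,0,0],
    [6,0,0],
    [4,0,0],
    [0,0,0]
  ],
  "turn": [0,0,0,0,0,0,0]
}}

```text
t: 5.5
eef_pos: [0.5824, -0.2656, 0.0672]
ee_rot: [[0.994, -0.01, -0.108], [0.108, 0.0, 0.994], [-0.01, -1.0, 0.001]]
wrist_force: [-8.2, -1.0, 6.4]
width: 0.702
```

```bash
cat > look.py <<'E'
import sys
from h import *
from rig import cams,bot
import pickle
n=sys.argv[1]
s=bot.state();W=cams.camera_info("wrist");im=cams.snapshot("wrist");cv2.imwrite(f"pics/w_{n}.png",im[:,:,::-1])
pickle.dump((s,W),open(f"w_{n}.pkl","wb"))
print(s["t"],np.round(s["eef_pos"],4),np.round(s["wrist_force"],1),s["width"])
if len(sys.argv)>2:
    im=cams.snapshot("scene");cv2.imwrite(f"pics/s_{n}.png",im[:,:,::-1])
    crop(f"pics/s_{n}.png",f"pics/sc_{n}.png",*map(int,sys.argv[2:6]))
E
python3 look.py 3 150 220 270 340
```

```text
5.5 [ 0.5824 -0.2656  0.0672] [-8.2 -1.   6.4] 0.7024971333308377
pics/sc_3.png 4.916666666666667
```

View pics/w_3.png

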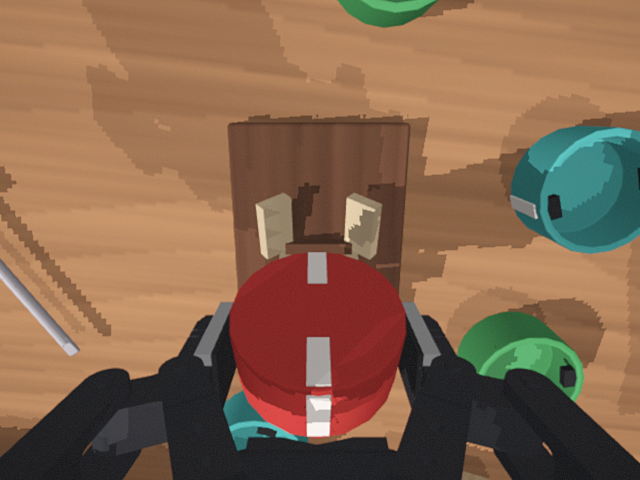

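View pics/sc_3.png

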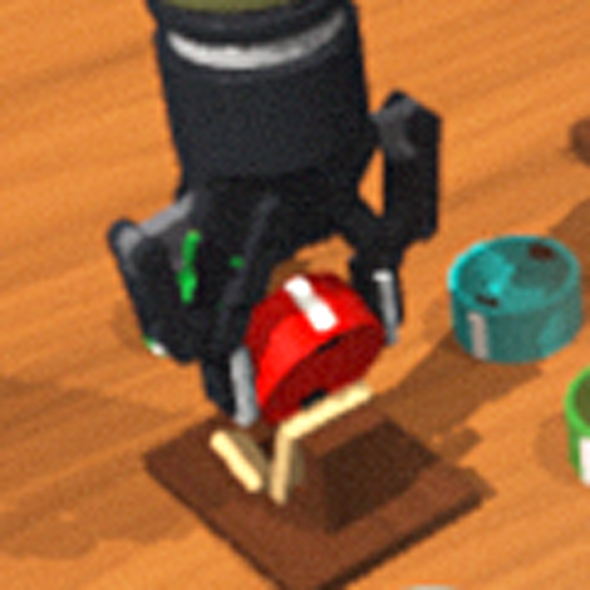

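{"fn": "jog_arm", "kwargs": {
  "jaw": [-1,-1,-1,-1,-1,-1],
  "translation": [
    [5,0,0],
    [5,0,0],
    [5,1,0],
    [4,2,0],
    [0,0,0],
    [0,0,0]
  ],
  "turn": [0,0,0,0,0,0]
}}

```text
t: 6.35
eef_pos: [0.6011, -0.2636, 0.0638]
ee_rot: [[0.994, -0.01, -0.108], [0.108, 0.0, 0.994], [-0.01, -1.0, 0.001]]
wrist_force: [-8.0, -1.0, 4.1]
width: 0.702
```

```bash
python3 look.py 4 150 220 270 340
```

```text
6.35 [ 0.6011 -0.2636  0.0638] [-8.  -1.   4.1] 0.7023690585918099
pics/sc_4.png 4.916666666666667
```

View pics/w_4.png

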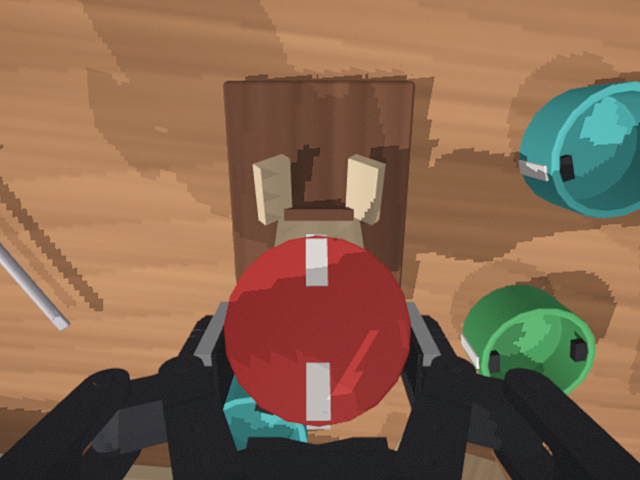

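View pics/sc_4.png

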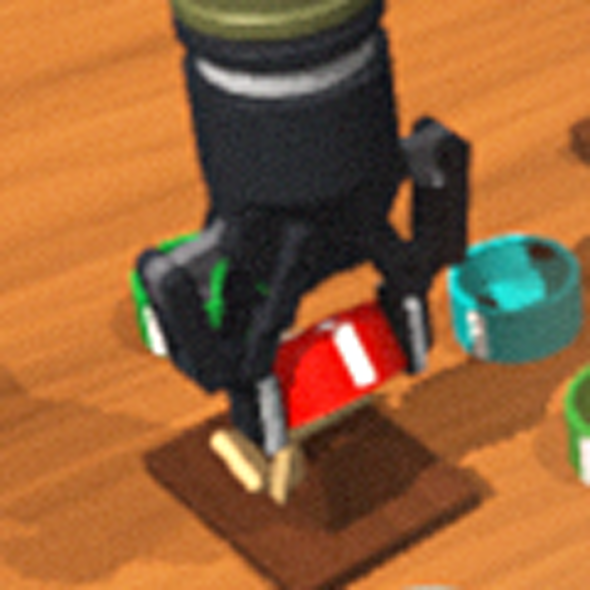

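{"fn": "jog_arm", "kwargs": {
  "jaw": [-1,-1,-1,-1,-1],
  "translation": [
    [3,3,0],
    [3,3,0],
    [3,2,0],
    [0,0,0],
    [0,0,0]
  ],
  "turn": [0,0,0,0,0]
}}

```text
t: 7.08
eef_pos: [0.6118, -0.2625, 0.0567]
ee_rot: [[0.994, -0.007, -0.108], [0.108, -0.0, 0.994], [-0.007, -1.0, 0.001]]
wrist_force: [-5.7, 0.3, 6.5]
width: 0.703
```

```bash
python3 look.py 5 150 220 270 340
```

```text
7.075 [ 0.6118 -0.2625  0.0567] [-5.7  0.3  6.5] 0.7033200227412801
pics/sc_5.png 4.916666666666667
```

View pics/w_5.png

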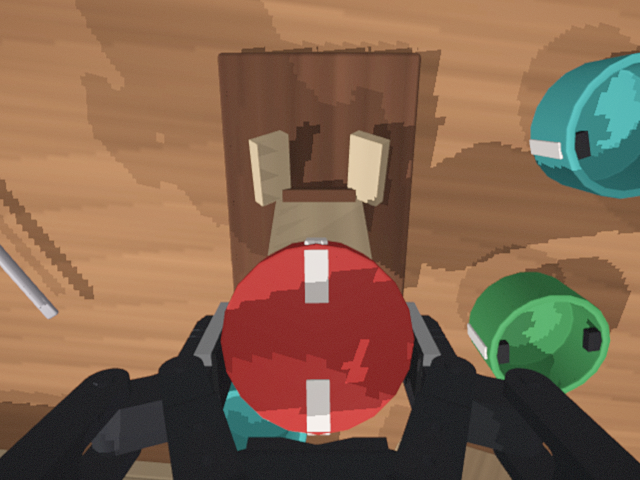

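View pics/sc_5.png

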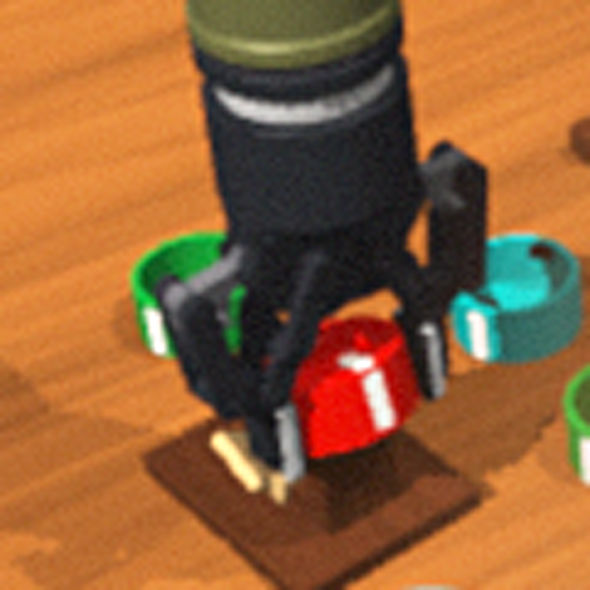

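```bash
python3 - <<'E'
from h import *
crop("pics/w_5.png","pics/w5c.png",215,230,420,440)
E
```

```text
pics/w5c.png 2.8095238095238093
```

View pics/w5c.png

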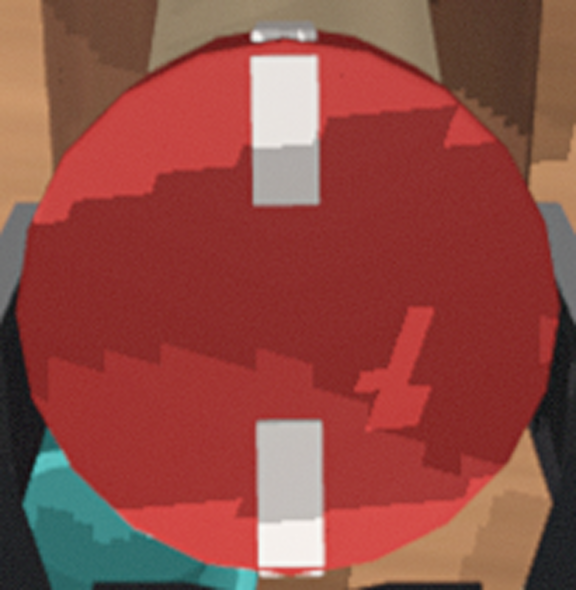

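```bash
cat > fit.py <<'E'
from h import *
import pickle
from scipy.optimize import least_squares
def pose(yw,e):
    z=np.array([-np.cos(e)*np.cos(yw),-np.cos(e)*np.sin(yw),np.sin(e)]);x=np.array([np.sin(e)*np.cos(yw),np.sin(e)*np.sin(yw),np.cos(e)])
    return np.c_[x,np.cross(z,x),z]
def fit(n,vtopm,vtopp,umin,umax,vrimm=None,yaw=6.2):
    s,W=pickle.load(open(f"w_{n}.pkl","rb"))
    ob=np.array([vtopm,vtopp,umin,umax]+([vrimm] if vrimm else []))
    def m(p):
        R=pose(np.radians(yaw),p[3]);c=p[:3];th=np.linspace(0,2*np.pi,181)
        d=np.array([proj(W,c+R@[.03*np.cos(t),.03*np.sin(t),.015]) for t in th])
        r=[proj(W,c+R@[-.03,0,.015])[1],proj(W,c+R@[.03,0,.015])[1],d[:,0].min(),d[:,0].max()]
        if vrimm: r.append(proj(W,c+R@[-.03,0,-.015])[1])
        return np.array(r)
    r=least_squares(lambda p:m(p)-ob,np.r_[s["eef_pos"]+[0,0,.012],1.4],x_scale=[.01,.01,.01,.2])
    print(r.x[:3],"elev",np.degrees(r.x[3]),np.round(r.fun,1),"tool rel mm",np.round(1000*s["ee_rot"].T@(r.x[:3]-s["eef_pos"]),1))
E
python3 - <<'E'
from fit import *
f=2.8095
fit("5",40/f+230,571/f+230,17/f+215,558/f+215,21/f+230)
fit("5",40/f+230,571/f+230,17/f+215,558/f+215)
E
```

```text
[ 0.60485217 -0.26421151  0.07809296] elev 76.47630122044407 [ 0.  -0.1 -0.1  0.1  0.1] tool rel mm [ -7.2 -21.4  -0.9]
[ 0.60501362 -0.26419315  0.07795826] elev 76.0619055128409 [ 0.  0. -0. -0.] tool rel mm [ -7.1 -21.2  -0.9]
```

{"fn": "jog_arm", "kwargs": {
  "jaw": [-1,-1,-1,-1],
  "translation": [
    [4,1,0],
    [4,1,0],
    [0,0,0],
    [0,0,0]
  ],
  "turn": [0,0,0,0]
}}

```text
t: 7.68
eef_pos: [0.6207, -0.2617, 0.0549]
ee_rot: [[0.994, -0.005, -0.109], [0.109, -0.0, 0.994], [-0.005, -1.0, 0.0]]
wrist_force: [-3.2, -0.8, 6.1]
width: 0.702
```

```bash
python3 look.py 6; python3 - <<'E'
from h import *
crop("pics/w_6.png","pics/w6c.png",215,230,420,440)
E
```

```text
7.675 [ 0.6207 -0.2617  0.0549] [-3.2 -0.8  6.1] 0.7020565886479079
pics/w6c.png 2.8095238095238093
```

View pics/w6c.png

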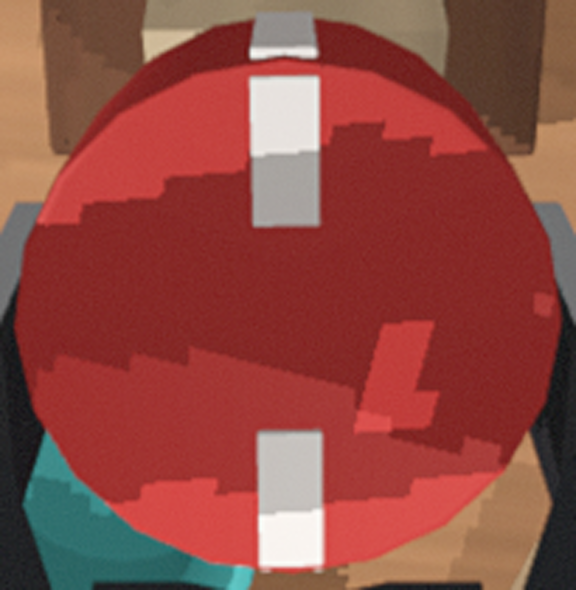

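```bash
python3 - <<'E'
from fit import *
f=2.8095
fit("6",58/f+230,569/f+230,15/f+215,560/f+215,16/f+230)
fit("6",58/f+230,569/f+230,15/f+215,560/f+215)
E
```

```text
[ 0.61377409 -0.26343069  0.07660869] elev 81.5363408498406 [-0.1  0.4  0.4 -0.4 -0.4] tool rel mm [ -7.2 -21.7  -0.9]
[ 0.61332954 -0.2634803   0.07701636] elev 82.38280242908846 [0. 0. 0. 0.] tool rel mm [ -7.6 -22.1  -0.9]
```

{"fn": "jog_arm", "kwargs": {
  "jaw": [-1,-1,-1,-1],
  "translation": [
    [4,1,0],
    [4,1,0],
    [0,0,0],
    [0,0,0]
  ],
  "turn": [0,0,0,0]
}}

```text
t: 8.22
eef_pos: [0.6307, -0.2599, 0.0528]
ee_rot: [[0.994, -0.0, -0.109], [0.109, 0.0, 0.994], [-0.0, -1.0, 0.001]]
wrist_force: [0.5, 0.3, -0.4]
width: 0.701
```

```bash
python3 look.py 7; python3 - <<'E'
from h import *
crop("pics/w_7.png","pics/w7c.png",215,230,420,440)
E
```

```text
8.225 [ 0.6307 -0.2599  0.0528] [ 0.5  0.3 -0.4] 0.7013740713047953
pics/w7c.png 2.8095238095238093
```

View pics/w7c.png

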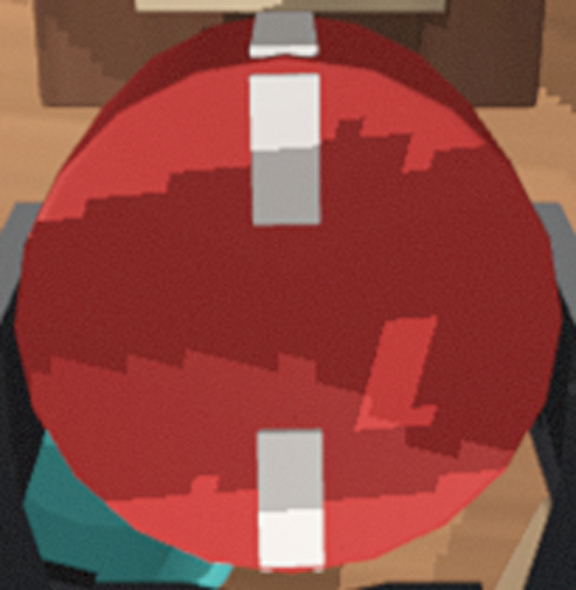

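{"fn": "jog_arm", "kwargs": {
  "jaw": [-1,-1,-1,-1,-1,-1,-1,-1,-1,-1,-1,-1,-1,-1,-1,-1],
  "translation": [
    [0,-40,0],
    [0,-60,0],
    [0,-60,0],
    [0,-60,0],
    [0,-35,0],
    [8,0,48],
    [8,0,48],
    [8,0,48],
    [8,0,48],
    [8,0,48],
    [8,0,48],
    [8,0,48],
    [8,0,48],
    [8,0,48],
    [12,0,52],
    [0,0,0]
  ],
  "turn": [0,0,0,0,0,0,0,0,0,0,0,0,0,0,0,0]
}}

```text
t: 10.28
eef_pos: [0.6595, 0.2376, 0.3075]
ee_rot: [[0.993, -0.002, -0.118], [0.118, 0.005, 0.993], [-0.001, -1.0, 0.005]]
wrist_force: [-0.2, -0.3, -1.2]
width: 0.704
```

{"fn": "jog_arm", "kwargs": {
  "jaw": [-1,-1,-1,-1],
  "translation": [
    [0,20,0],
    [0,30,0],
    [0,10,0],
    [0,0,0]
  ],
  "turn": [0.15,0.15,0,0]
}}

```text
t: 10.78
eef_pos: [0.6612, 0.2294, 0.2479]
ee_rot: [[0.982, -0.001, 0.188], [-0.188, -0.001, 0.982], [-0.001, -1.0, -0.001]]
wrist_force: [-0.6, 0.1, 0.4]
width: 0.702
```

```bash
python3 look.py 8 330 130 450 250
```

```text
10.775 [0.6612 0.2294 0.2479] [-0.6  0.1  0.4] 0.7023384411329123
pics/sc_8.png 4.916666666666667
```

View pics/w_8.png

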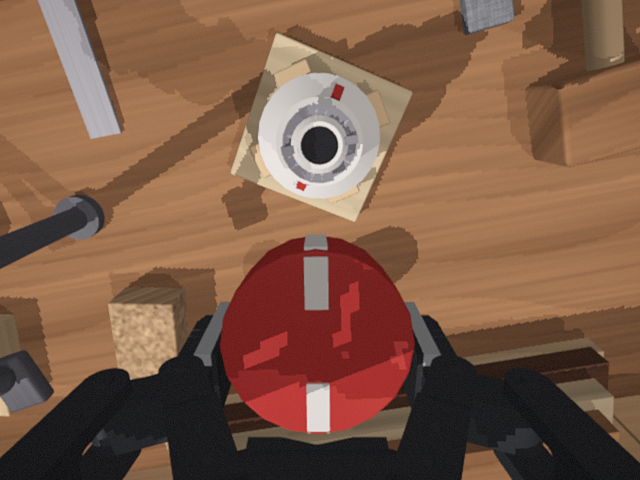

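View pics/sc_8.png

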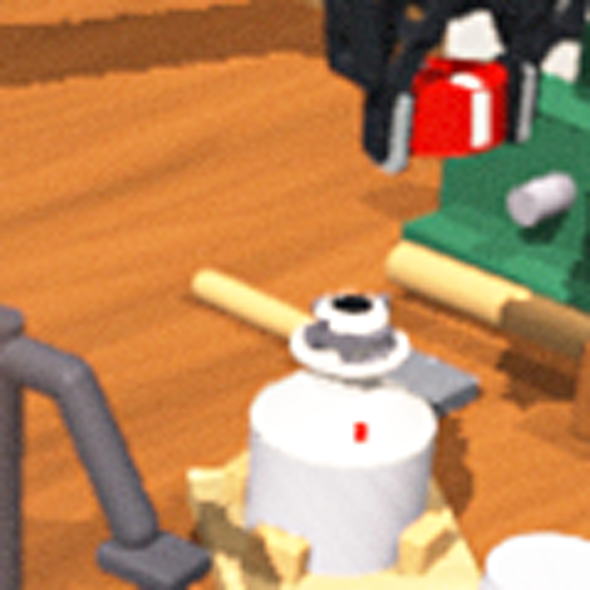

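```bash
python3 - <<'E'
from h import *
crop("pics/w_8.png","pics/w8c.png",255,65,385,205)
E
```

```text
pics/w8c.png 4.214285714285714
```

View pics/w8c.png

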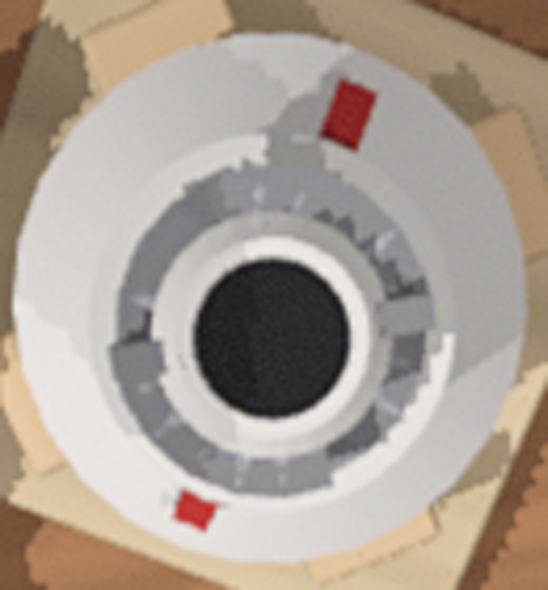

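```bash
python3 - <<'E'
from fit import *
f=4.2143;s,W=pickle.load(open("w_8.pkl","rb"));q=lambda a,b:(a/f+255,b/f+65)
n=atz(W,*q(272,338),.148);a=atz(W,*q(350,115),.0935);b=atz(W,*q(194,511),.0935)
print(n,a,b,(a+b)/2,np.linalg.norm(a-b),np.degrees(np.arctan2(*(b-a)[1::-1])))
fit("8",247/1,431,222,413,236.5,yaw=-11)
E
python3 - <<'E'
from h import *
crop("pics/w_8.png","pics/w8d.png",215,230,420,440)
E
```

```text
[0.6034263  0.24131091 0.148     ] [0.57422656 0.26054806 0.0935    ] [0.63507172 0.22138114 0.0935    ] [0.60464914 0.2409646  0.0935    ] 0.07236146261221627 -32.76997235281261
[0.6547563  0.23002897 0.26814653] elev 78.57050273132619 [-0.   0.1  0.1 -0.1 -0. ] tool rel mm [ -6.5 -20.2  -0.6]
pics/w8d.png 2.8095238095238093
```

View pics/w8d.png

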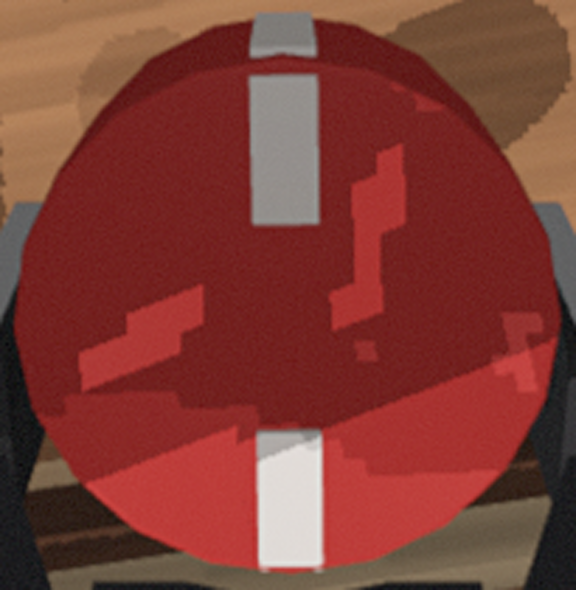

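{"fn": "jog_arm", "kwargs": {
  "jaw": [-1,-1,-1,-1,-1,-1],
  "translation": [
    [-26,0,1],
    [-27,0,0],
    [0,40,0],
    [0,40,0],
    [0,16,0],
    [0,0,0]
  ],
  "turn": [0,0,0,0,0,0]
}}

```text
t: 11.62
eef_pos: [0.6098, 0.241, 0.1524]
ee_rot: [[0.982, -0.0, 0.189], [-0.189, 0.0, 0.982], [-0.0, -1.0, -0.0]]
wrist_force: [0.2, -0.1, -1.2]
width: 0.707
```

```bash
python3 look.py 9 340 150 440 250
```

```text
11.625 [0.6098 0.241  0.1524] [ 0.2 -0.1 -1.2] 0.7067555327187115
pics/sc_9.png 5.9
```

View pics/w_9.png

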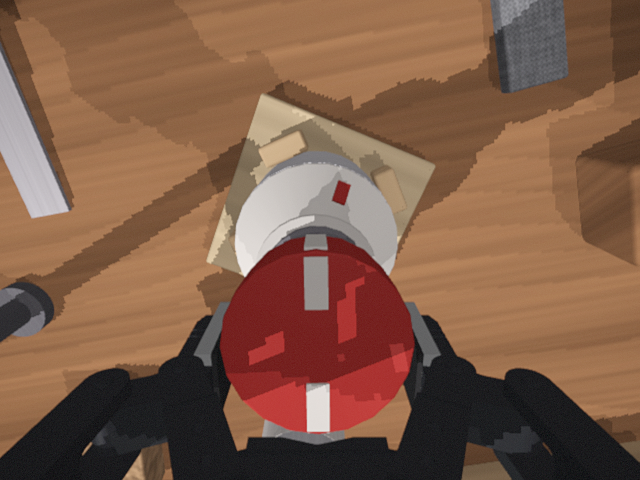

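View pics/sc_9.png

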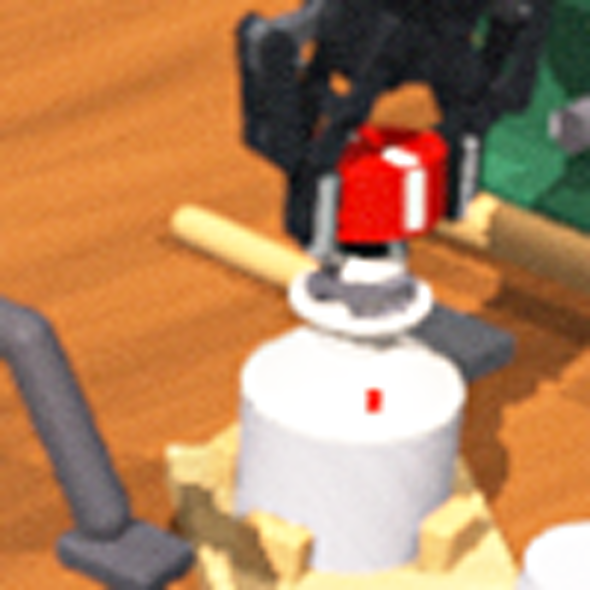

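```bash
python3 - <<'E'
from fit import *
from rig import cams
S=cams.camera_info("scene");f=5.9
s,W=pickle.load(open("w_9.pkl","rb"))
q=lambda p:np.round((proj(S,p)-[340,150])*f,0)
print("neck top",q([.6034,.2411,.148]))
R=s["ee_rot"];c=s["eef_pos"]+R@np.array([-7.4,-21.9,-.9])/1000
P=pose(np.radians(-10.9),np.radians(81.5))
for k in [(0,0,.015),(0,0,-.015),(.03,0,.015),(.03,0,-.015)]: print(k,q(c+P@np.array(k)))
th=np.linspace(0,6.28,180);X=np.array([q(c+P@[.03*np.cos(t),.03*np.sin(t),zz]) for t in th for zz in(-.015,.015)])
print(X.min(0),X.max(0))
print("hole in w9 px of axis pts",proj(W,[.6034,.2411,.148]))
E
```

```text
neck top [358. 241.]
(0, 0, 0.015) [362. 147.]
(0, 0, -0.015) [362. 217.]
(0.03, 0, 0.015) [406. 166.]
(0.03, 0, -0.015) [406. 238.]
[287. 124.] [437. 243.]
hole in w9 px of axis pts [315.92254312 295.12578333]
```

{"fn": "jog_arm", "kwargs": {
  "jaw": [-1,-1,-1,-1,-1,-1],
  "translation": [
    [0,5,0],
    [0,4,0],
    [0,3,0],
    [0,3,0],
    [0,0,0],
    [0,0,0]
  ],
  "turn": [0,0,0,0,0,0]
}}

```text
t: 12.48
eef_pos: [0.6097, 0.2411, 0.1373]
ee_rot: [[0.982, 0.0, 0.19], [-0.19, 0.0, 0.982], [0.0, -1.0, 0.0]]
wrist_force: [-0.3, 0.6, -0.4]
width: 0.698
```

```bash
python3 look.py 10 340 150 440 250
```

```text
12.475 [0.6097 0.2411 0.1373] [-0.3  0.6 -0.4] 0.6981921452618077
pics/sc_10.png 5.9
```

View pics/w_10.png

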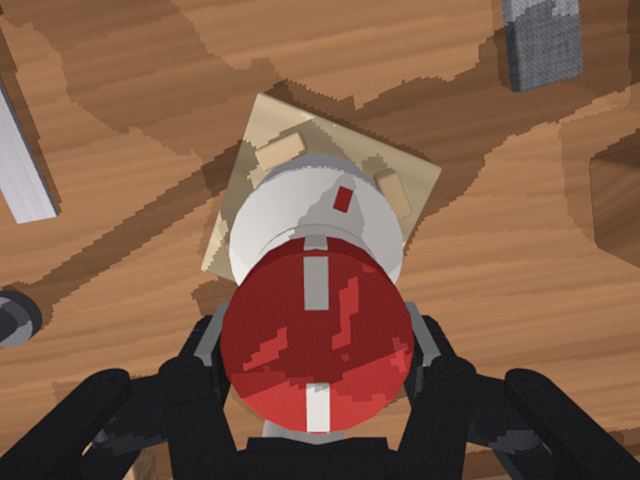

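View pics/sc_10.png

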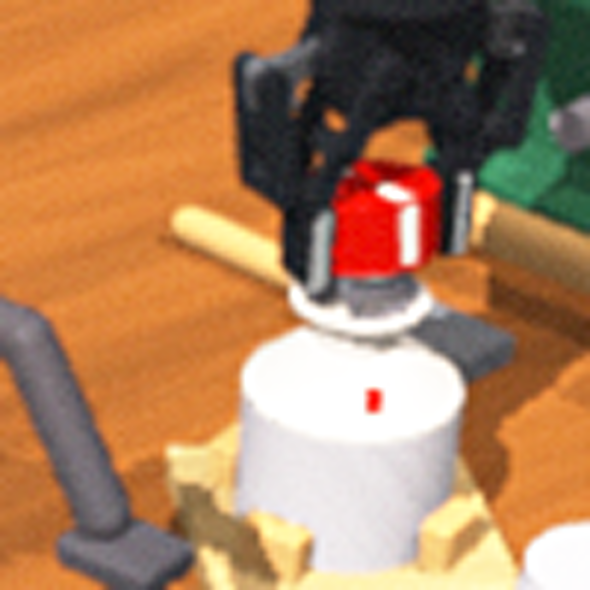

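{"fn": "jog_arm", "kwargs": {
  "jaw": [-1,-1,-1],
  "translation": [
    [0,3,0],
    [0,0,0],
    [0,0,0]
  ],
  "turn": [0,0,0]
}}

```text
t: 12.95
eef_pos: [0.6101, 0.2412, 0.1348]
ee_rot: [[0.982, 0.001, 0.19], [-0.19, 0.001, 0.982], [0.001, -1.0, 0.001]]
wrist_force: [-0.1, -0.8, 3.2]
width: 0.702
```

{"fn": "jog_arm", "kwargs": {
  "jaw": [-1,-1,-1],
  "translation": [
    [0,3,0],
    [0,0,0],
    [0,0,0]
  ],
  "turn": [0,0,0]
}}

```text
t: 13.32
eef_pos: [0.611, 0.2411, 0.1329]
ee_rot: [[0.982, 0.003, 0.19], [-0.19, 0.001, 0.982], [0.003, -1.0, 0.001]]
wrist_force: [0.4, -0.5, 10.4]
width: 0.697
```

{"fn": "jog_arm", "kwargs": {
  "jaw": [-1,-1,-1],
  "translation": [
    [0,3,0],
    [0,0,0],
    [0,0,0]
  ],
  "turn": [0,0,0]
}}

```text
t: 13.7
eef_pos: [0.612, 0.241, 0.1306]
ee_rot: [[0.982, 0.005, 0.191], [-0.191, 0.001, 0.982], [0.005, -1.0, 0.002]]
wrist_force: [0.7, -1.7, 12.1]
width: 0.706
```

```bash
python3 look.py 11 340 150 440 250; python3 - <<'E'
from h import *
crop("pics/w_11.png","pics/w11c.png",215,230,420,440)
E
```

```text
13.7 [0.612  0.241  0.1306] [ 0.7 -1.7 12.1] 0.7064255631644318
pics/sc_11.png 5.9
pics/w11c.png 2.8095238095238093
```

View pics/w11c.png

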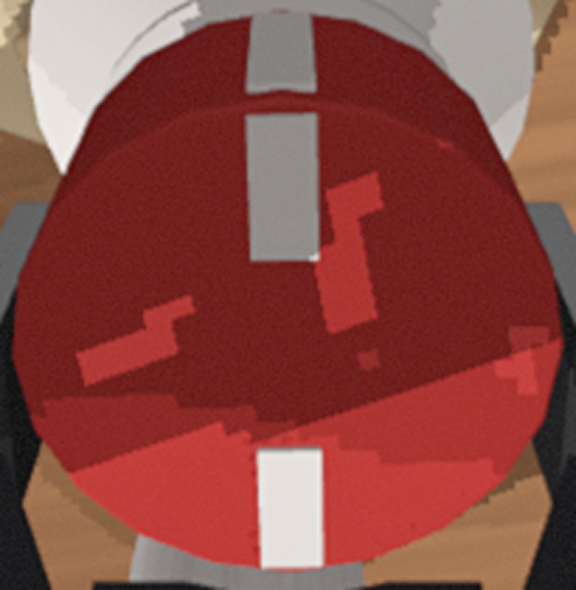

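View pics/sc_11.png

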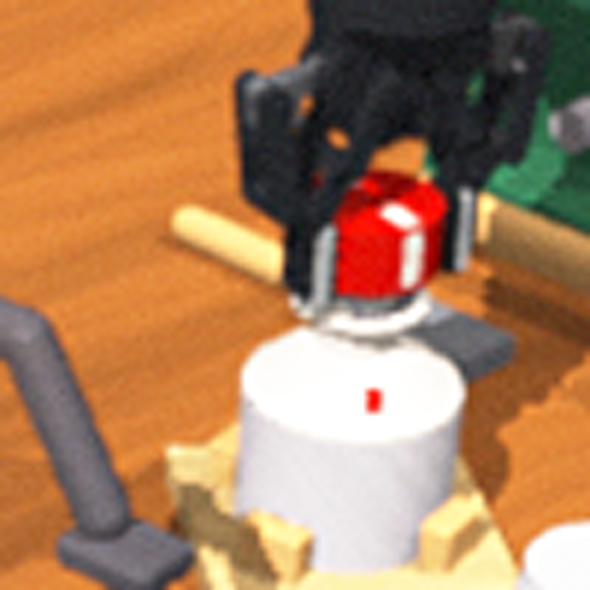

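```bash
python3 - <<'E'
from fit import *
f=2.8095
fit("11",91/f+230,568/f+230,12/f+215,561/f+215,14/f+230,yaw=-10.9)
fit("11",91/f+230,568/f+230,12/f+215,561/f+215,yaw=-10.9)
E
```

```text
[0.60536097 0.24145719 0.15315975] elev 88.18739010719544 [ 0.1  0.7  0.7 -0.7 -0.8] tool rel mm [ -6.5 -22.6  -0.8]
[0.60463892 0.24159435 0.15384131] elev 89.1540810118387 [ 0.  0. -0. -0.] tool rel mm [ -7.3 -23.3  -0.8]
```

{"fn": "jog_arm", "kwargs": {
  "jaw": [-1,-1,0.5,0.6,0.8,1,1,1],
  "translation": [
    [0,-1,0],
    [0,-1,0],
    [0,0,0],
    [0,0,0],
    [0,0,0],
    [0,0,0],
    [0,0,0],
    [0,0,0]
  ],
  "turn": [0,0,0,0,0,0,0,0]
}}

```text
t: 14.8
eef_pos: [0.6096, 0.2411, 0.1303]
ee_rot: [[0.982, -0.0, 0.19], [-0.19, 0.0, 0.982], [-0.0, -1.0, 0.0]]
wrist_force: [0.4, -0.6, 0.2]
width: 1.001
```

```bash
python3 look.py 12 340 150 440 250; python3 - <<'E'
from h import *
crop("pics/w_12.png","pics/w12c.png",215,230,420,440)
E
```

```text
14.8 [0.6096 0.2411 0.1303] [ 0.4 -0.6  0.2] 1.0007770740419777
pics/sc_12.png 5.9
pics/w12c.png 2.8095238095238093
```

View pics/w12c.png

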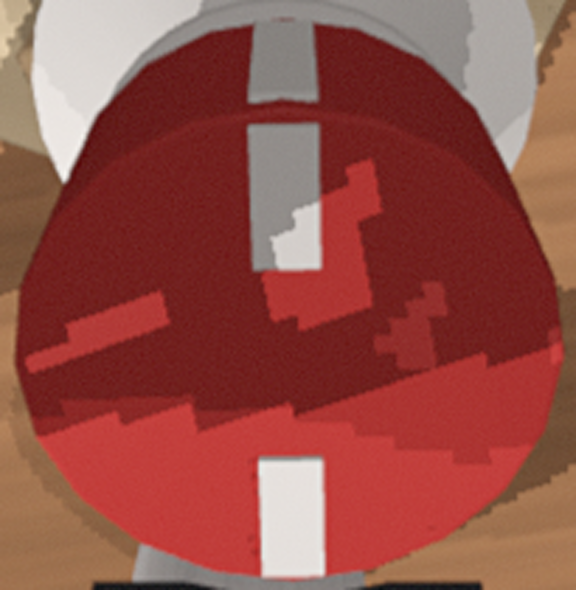

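View pics/sc_12.png

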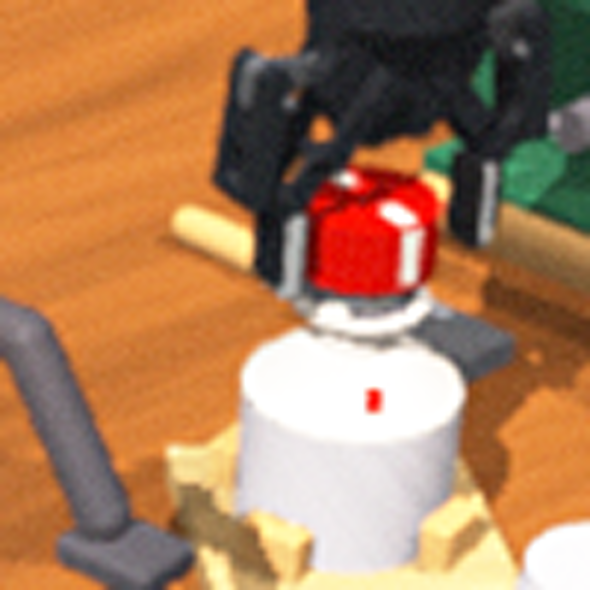

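```bash
python3 - <<'E'
from fit import *
f=2.8095
fit("12",101/f+230,577/f+230,15/f+215,563/f+215,19/f+230,yaw=-10.9)
fit("12",101/f+230,577/f+230,15/f+215,563/f+215,yaw=-10.9)
E
```

```text
[0.60381228 0.24165208 0.15340201] elev 88.81089398255988 [ 0.   0.3  0.3 -0.3 -0.4] tool rel mm [ -5.8 -23.1  -0.5]
[0.60350587 0.24170987 0.15369102] elev 89.20962583675859 [-0. -0. -0. -0.] tool rel mm [ -6.1 -23.4  -0.5]
```

{"fn": "jog_arm", "kwargs": {
  "jaw": [1,1,1,-1,-1,-1,-1],
  "translation": [
    [-3,0,-1],
    [-3,0,0],
    [0,0,0],
    [0,0,0],
    [0,0,0],
    [0,0,0],
    [0,0,0]
  ],
  "turn": [0,0,0,0,0,0,0],
  "force": 40
}}

```text
t: 15.78
eef_pos: [0.6037, 0.2413, 0.1307]
ee_rot: [[0.982, 0.0, 0.19], [-0.19, 0.0, 0.982], [0.0, -1.0, 0.0]]
wrist_force: [-1.3, -0.4, 5.2]
width: 0.701
```

```bash
python3 look.py 13; python3 - <<'E'
from h import *
crop("pics/w_13.png","pics/w13c.png",215,230,420,440)
E
```

```text
15.775 [0.6037 0.2413 0.1307] [-1.3 -0.4  5.2] 0.7014613393609013
pics/w13c.png 2.8095238095238093
```

View pics/w13c.png

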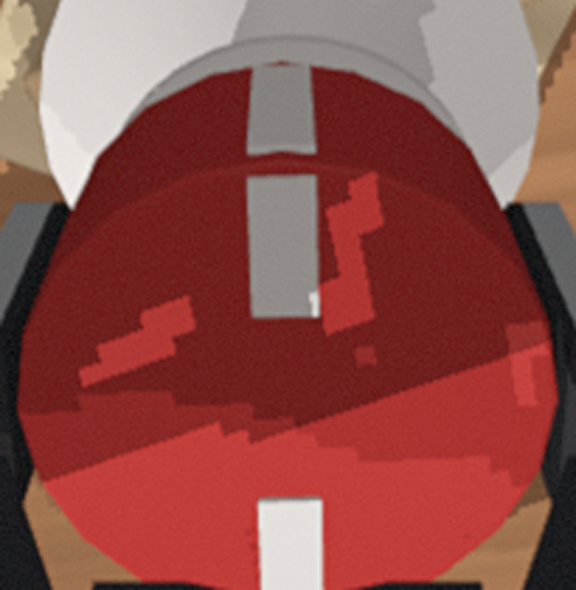

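{"fn": "jog_arm", "kwargs": {
  "jaw": [-1,-1,-1,-1,-1,-1,-1,-1],
  "translation": [
    [0,0,0],
    [0,0,0],
    [0,0,0],
    [0,0,0],
    [0,0,0],
    [0,0,0],
    [0,0,0],
    [0,0,0]
  ],
  "turn": [-0.13,-0.13,-0.13,-0.13,-0.13,-0.13,-0.13,-0.11]
}}

```text
t: 16.82
eef_pos: [0.6039, 0.2419, 0.1299]
ee_rot: [[0.673, 0.001, -0.74], [0.74, 0.002, 0.673], [0.002, -1.0, 0.001]]
wrist_force: [0.7, 0.5, -1.1]
width: 0.703
```

```bash
python3 look.py 14 340 150 440 250
```

```text
16.825 [0.6039 0.2419 0.1299] [ 0.7  0.5 -1.1] 0.7026708502403232
pics/sc_14.png 5.9
```

View pics/w_14.png

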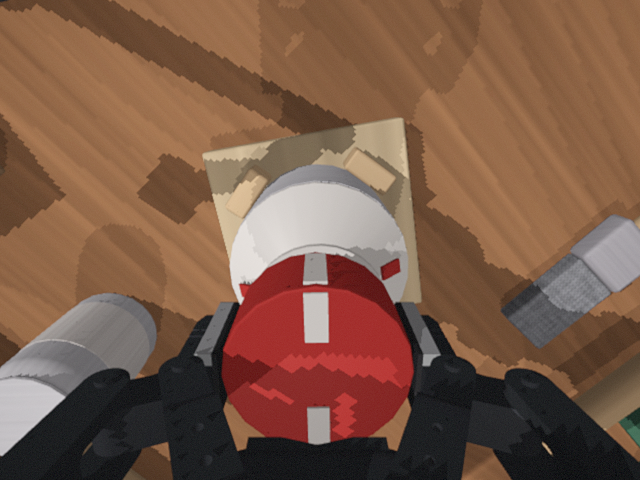

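View pics/sc_14.png

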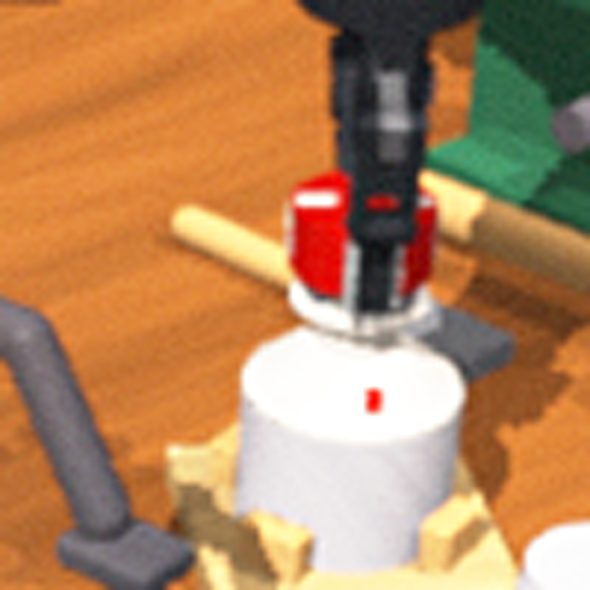

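{"fn": "jog_arm", "kwargs": {
  "jaw": [0.6,1,1,1,1],
  "translation": [
    [0,0,0],
    [0,0,0],
    [0,0,0],
    [0,0,0],
    [0,0,0]
  ],
  "turn": [0,0,0,0,0]
}}

```text
t: 17.55
eef_pos: [0.6035, 0.2412, 0.1303]
ee_rot: [[0.676, 0.0, -0.737], [0.737, -0.0, 0.676], [0.0, -1.0, -0.0]]
wrist_force: [-0.4, -0.7, 0.3]
width: 1.001
```

```bash
python3 look.py 15 340 150 440 250
```

```text
17.55 [0.6035 0.2412 0.1303] [-0.4 -0.7  0.3] 1.0005836401964385
pics/sc_15.png 5.9
```

View pics/w_15.png

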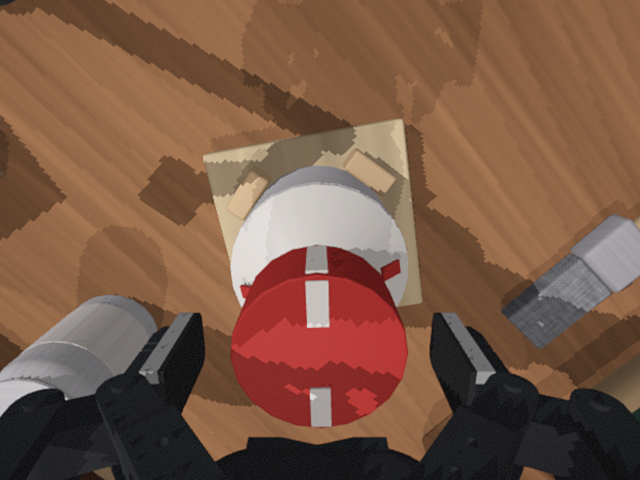

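View pics/sc_15.png

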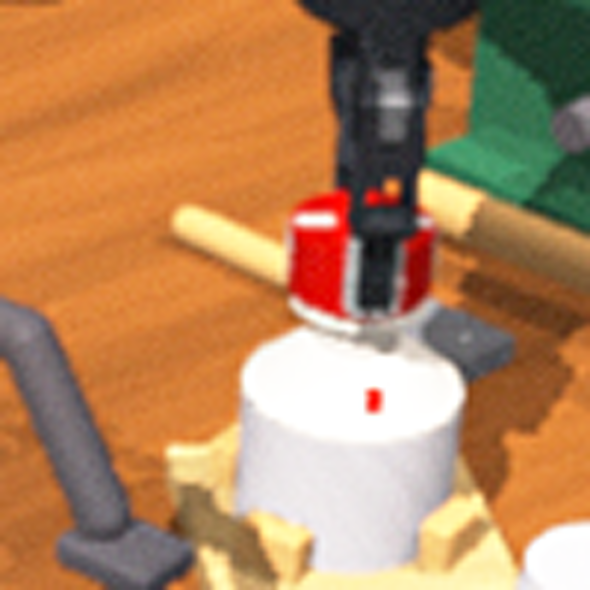

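{"fn": "jog_arm", "kwargs": {
  "jaw": [-1,-1,-1,-1,-1,-1,-1,-1,-1,-1,-1,-1,-1,-1,-1],
  "translation": [
    [0,0,0],
    [0,0,0],
    [0,0,0],
    [0,0,0],
    [0,0,0],
    [0,0.5,0],
    [0,0.5,0],
    [0,0.5,0],
    [0,0.5,0],
    [0,0.5,0],
    [0,0.5,0],
    [0,0.5,0],
    [0,0,0],
    [0,0,0],
    [0,0,0]
  ],
  "turn": [0,0,0,0,0.13,0.13,0.13,0.13,0.13,0.13,0.13,0.13,0.13,0.13,0.13]
}}

```text
t: 19.52
eef_pos: [0.6041, 0.2409, 0.1277]
ee_rot: [[0.823, 0.001, 0.568], [-0.568, -0.0, 0.823], [0.001, -1.0, 0.001]]
wrist_force: [-2.1, -2.5, 7.9]
width: 0.698
```

```bash
python3 look.py 16 340 150 440 250; python3 -c "
from rig import bot
s=bot.state();print(s['ft_torque'],s['ee_rot'])"
```

```text
19.525 [0.6041 0.2409 0.1277] [-2.1 -2.5  7.9] 0.698329311829803
pics/sc_16.png 5.9
[-0.33283291  0.26785841  0.07771111] [[ 8.23896738e-01  1.53513149e-03  5.66737865e-01]
 [-5.66737537e-01 -6.83131962e-04  8.23898111e-01]
 [ 1.65194869e-03 -9.99998588e-01  3.07186446e-04]]
```

View pics/w_16.png

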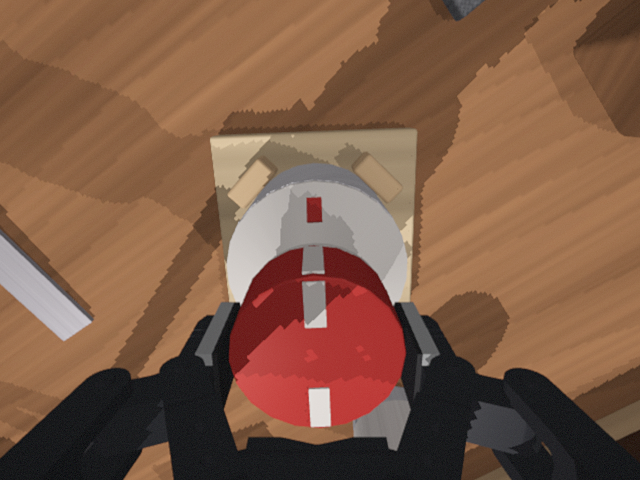

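View pics/sc_16.png

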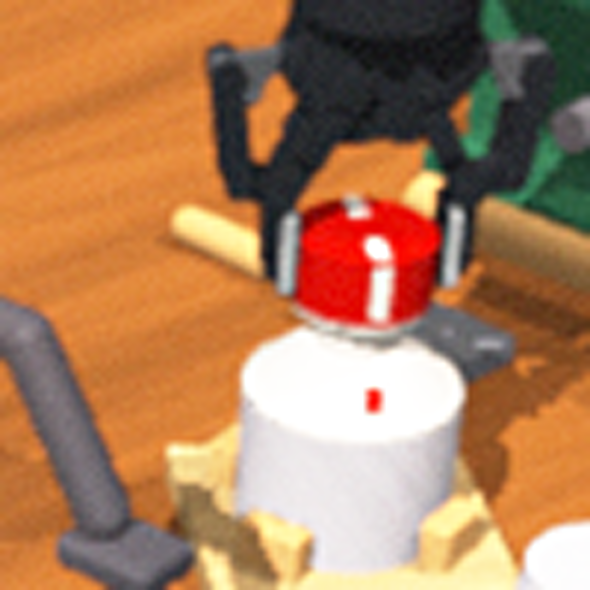

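{"fn": "jog_arm", "kwargs": {
  "jaw": [-1,-1,-1],
  "translation": [
    [0,0,0],
    [0,0,0],
    [0,0,0]
  ],
  "turn": [0.05,0.05,0]
}}

```text
t: 20.0
eef_pos: [0.605, 0.2397, 0.1276]
ee_rot: [[0.766, 0.003, 0.643], [-0.643, -0.002, 0.766], [0.004, -1.0, 0.0]]
wrist_force: [1.0, -2.4, 5.4]
width: 0.696
```

```bash
python3 look.py 17; python3 -c "
from rig import bot
s=bot.state();print(s['ft_torque'],s['ee_rot'][:,0])"
python3 - <<'E'
from h import *
crop("pics/w_17.png","pics/w17c.png",215,190,420,440)
E
```

```text
20.0 [0.605  0.2397 0.1276] [ 1.  -2.4  5.4] 0.6958868172394646
[-0.69953256 -0.16555026  0.91427782] [ 0.76595935 -0.64287742  0.00385871]
pics/w17c.png 2.36
```

View pics/w17c.png

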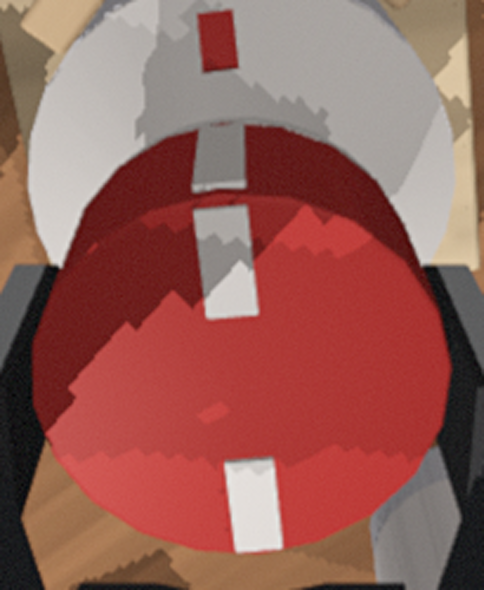

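{"fn": "jog_arm", "kwargs": {
  "jaw": [0.5,0.8,1,1,1],
  "translation": [
    [0,0,0],
    [0,0,0],
    [0,0,0],
    [0,0,0],
    [0,0,0]
  ],
  "turn": [0,0,0,0,0]
}}

```text
t: 20.68
eef_pos: [0.6034, 0.2413, 0.1267]
ee_rot: [[0.764, -0.0, 0.645], [-0.645, 0.0, 0.764], [-0.0, -1.0, -0.0]]
wrist_force: [0.4, 0.3, -0.6]
width: 1.006
```

{"fn": "jog_arm", "kwargs": {
  "jaw": [1,1,1,1,1],
  "translation": [
    [0,-20,0],
    [0,-30,0],
    [0,-40,0],
    [30,-30,0],
    [30,0,0]
  ],
  "turn": [0,0,0,0,0]
}}

```text
t: 21.3
eef_pos: [0.6516, 0.2029, 0.2504]
ee_rot: [[0.765, 0.006, 0.644], [-0.644, 0.002, 0.765], [0.003, -1.0, 0.006]]
wrist_force: [1.4, 0.1, -1.0]
width: 0.999
```

```bash
python3 look.py 18 340 150 440 250;python3 - <<'E'
from h import *
crop("pics/w_18.png","pics/w18c.png",250,70,390,220)
E
```

```text
21.3 [0.6516 0.2029 0.2504] [ 1.4  0.1 -1. ] 0.9985799092674326
pics/sc_18.png 5.9
pics/w18c.png 3.933333333333333
```

View pics/w_18.png

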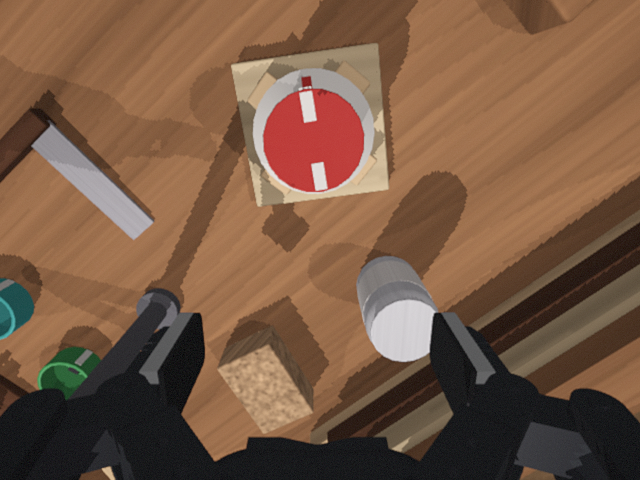

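View pics/w18c.png

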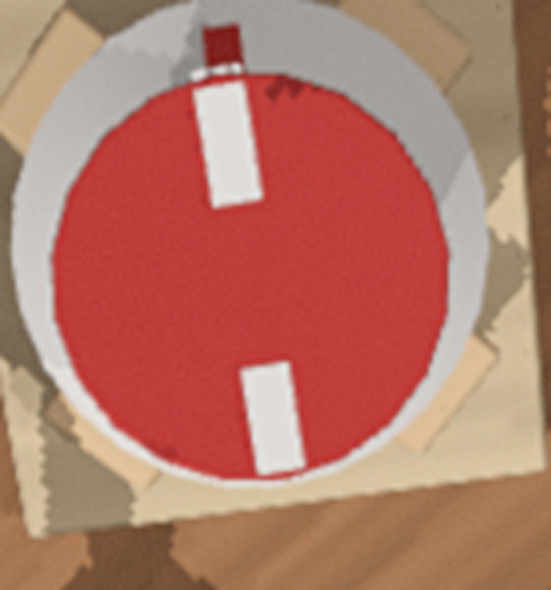

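View pics/sc_18.png

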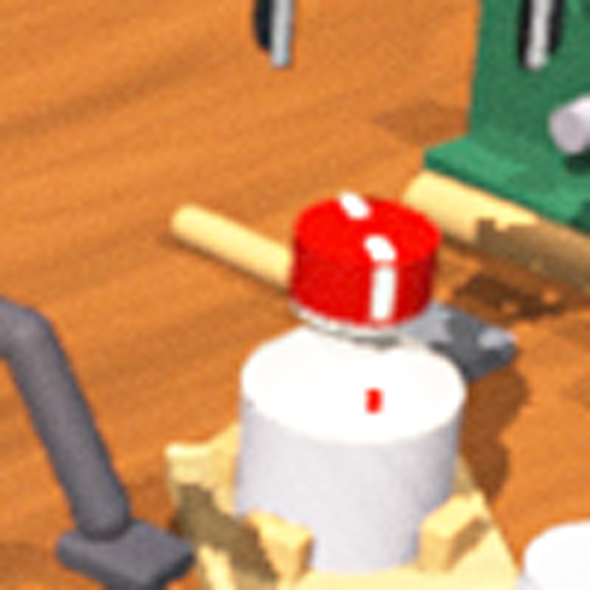

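```bash
python3 - <<'E'
from fit import *
f=3.9333;s,W=pickle.load(open("w_18.pkl","rb"));q=lambda a,b:(a/f+250,b/f+70)
for z in (.1575,.1605,.168):
    a=atz(W,*q(219,83),z);b=atz(W,*q(281,471),z);l=atz(W,*q(52,270),z);r=atz(W,*q(449,270),z)
    print(z,(a+b)/2,np.degrees(np.arctan2(*(b-a)[1::-1])),np.linalg.norm(b-a),np.linalg.norm(r-l))
h=atz(W,*q(222,45),.093);print("home mark",h,np.linalg.norm(h[:2]-[.6034,.2413]),np.degrees(np.arctan2(.2413-h[1],.6034-h[0])))
# height: scene side mark bottom
from rig import cams
S=cams.camera_info("scene")
E
```

```text
0.1575 [0.60436117 0.24094904 0.1575    ] -30.89499927293214 0.05662155479066016 0.05864300397895002
0.1605 [0.60418859 0.24109761 0.1605    ] -30.894999272932093 0.05589851870317118 0.05789415474101747
0.168 [0.60375712 0.24146904 0.168     ] -30.89499927293215 0.054090928484448644 0.056022031646186105
home mark [0.57258242 0.26087205 0.093     ] 0.036507378773278705 -32.419370261369224
```

```bash
python3 - <<'E'
from rig import bot
s=bot.state();print(s["t"],s["wrist_force"],s["qvel"].round(2));print(bot.hand_in())
E
```

```text
21.4 [-1.11434288 -0.45709459 -0.99560167] [-1.98 -0.05 -2.6   3.38 -1.48 -0.21 -1.32]
the job is handed in; nothing more can be done
None
```

The red lid is screwed fully home on the canister and released. I handed the job in at 21.4 s of the 72 s; `hand_in` gives no verdict.

**What I did:**
1. Gripped the lid across its sides in the rack and tipped it towards level by pushing its lower rim against the rack's back plate. It came to about 81°, where 90° is level.
2. Carried it over the holdfast and pressed it level on the thread at lid angle about +22°, then let go.
3. Took hold again, turned it back to about +80° and released it. It dropped onto the ledge.
4. Gripped it a third time and turned it clockwise until the moment rose to about 0.9 N m and the lid stopped turning with the tool. Then I opened the gripper and moved clear.

**Last checks:**
- **Turn:** the lid's bars lie about 1.5–2° from the home direction.
- **Centring:** its centre is within about 1 mm of the neck's axis.
- **Seating:** its rim sits just above the collar, and the lid's size in the image fits the home height best.
- **Gripper:** open and clear of everything.

**What disagreed or was left unchecked:**
- When the lid rested on the thread, the camera fit put its centre about 11.5 mm above the thread top, where 14 mm was expected. I took this as a depth error, because the drop of about 10 mm that followed was clear.
- The scene camera was about 1 pixel off from the wrist camera.
- I did not measure the bystanders again at the end. They looked undisturbed wherever they were in view.

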